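Pin a leaf-spring pack through its centre holes

ROBOT

A 7-joint arm with a two-finger parallel gripper is mounted at the origin on the work surface. World frame = base frame: x ahead of the robot, y to its left, z up, the work surface at z = 0. Lengths are in m, angles in rad, forces in N, time in s.
With the tool pointing down it reaches from about 0.35 to 0.9 m from the base axis. Payload 8.1 kg.
Tool frame: the origin (TCP) lies midway between the tips of the shut fingers; the grasp point (between the pads) lies 19 mm behind it; x points along the fingers, z is the direction in which the jaws open and shut, and the axes are right-handed (so a half turn about x gives the same grasp; the last joint's range is limited). The gripper opens to 92 mm and grips with 3 to 60 N. Pads are 19 mm wide; open, the fingers measure 130 mm over their backs; the gripper's body (75 mm by 190 mm) begins 47 mm behind the grasp point.
Start: joints at [1.246, 0.434, 0.025, 1.573, -0.012, 1.134, -0.075], TCP at [0.137, -0.61, 0.227] pointing down, gripper open.
Joint ranges: [-2.62, 2.62], [-0.44, 2.09], [-1.27, 1.32], [0.08, 2.57], [-1.32, 4.46], [0.12, 2], [-2.74, 2.74]. Speed limits (rad/s): [2.22, 2.22, 3.01, 3.01, 3.14, 3.14, 3.14].

INTERFACE

Orientations are given as a rotation vector (axis times angle).
In Python, from cell import arm, optics, finder gives the robot as it stands.
- The arm moves only by the tool send_rows, never from a script. Its argument "rows" is a list that holds one entry, the list of rows, each a list of 7 numbers: the shift along the tool's x, y, z in mm, then the turn, a rotation vector about the tool's x, y, z in degrees, then the opening in per cent of the stroke, from 0 (shut) to 100 (fully open). A call has exactly 8 rows; each row is the pose to reach, as a shift and turn from the pose commanded when the call began, along the tool's axes at that moment; what a row does not reach only later rows make up. A row lasts 1/10 s, in which the tool goes at most 50 mm and 8.59 degrees, less where a joint would pass 70% of its speed; a pose out of reach is approached as far as the arm can. A call with a gripper value outside its range is refused whole. The fingers move at their own pace and stop on an object; "grip_force" is the grip in N (left out, the last holds). Time passes only in rows, so rows that repeat a pose let the fingers close, or fill a call up. It gives the time, the measured TCP pose, the force and the opening at its end, in the units of the state.
- arm.observe(): the state, without advancing time (a new reading comes with each control period).
- optics.get_image(name): name is "scene" or "top" or "wrist"; returns (picture, depth): 480x640x3 uint8, red, green, blue; 480x640 float32, m along the optical axis (not along the pixel's ray), 0 where there is no reading.
- optics.get_calibration(name): a dict with "camera_matrix" (3x3 intrinsics, pixels), "position" and "orientation" of the camera in the world; the wrist camera has in their place "T_tool_cam" (4x4, takes a point from camera to tool coordinates, whose origin is the TCP and whose axes are the tool frame's). Camera axes: x right, y up, looking along -z (the intrinsics and any distortion apply to the point x, -y, -z); pixel columns grow to the right and rows downward; lengths in m; the calibration is good to about 2 mm. A picture is of the moment at which its call begins: read the wrist's pose just before it. get_calibration takes no time and is no camera call.
- arm.sign_off(): hands the job in, once; it reports no verdict.
Trained networks look in the newest picture that a camera, given by its name, has taken for a name from the list of things; names that differ only in an ending like _2 or _b are one class to them, and where a whole thing is asked for, a point or a joint stands for the part that bears it (a point fixed in the world has none). Each returns a list of dicts, best first, with "confidence" (0 to 1); they miss things now and then, are a little off and sometimes report something else, mostly with a low value. They report only what shows in the picture. A call takes as long as a camera call. They do not tell look-alikes from the thing itself.
- finder.search_frame(camera, thing): "bbox" ([left, top, width, height] in pixels, round what is visible of it).
- finder.regions_of(camera, thing): "region" (480x640 bool, what is visible of it) and "bbox" ([left, top, width, height] in pixels, round what is visible of it).
- finder.place_of(camera, thing): "xy" ([column, row] in pixels: a listed point, or the origin of a listed thing).
The state is a dict: "clock": time; "joints": joint angles; "dq": joint speeds; "joint_efforts": joint torques, N m; "position": TCP position; "ee_rot": TCP orientation; "force": force on the tool from outside, world axes, zero at the start; "ft_torque": the same for the moment, N m; "width": opening from 0.0 (shut) to 1.0 (fully open).
Only numpy, scipy, OpenCV 4.12 (cv2) and the standard library are available. Lean on these libraries where they do the work, as an engineer would, in place of code of your own. Each camera call takes 0.05 s, during which the arm holds its last target.

TASK

Pin together the three-leaf spring pack lying in the blue saddle: slide the leaves along until their centre holes line up over the saddle's bore, and work the red-handled centre pin from its stand down through all three into the bore until its collar sits fully home on the top leaf. The holes of the two lower leaves are hidden and out of line as well, so feel your way and ease the pin in without forcing it. Let go of the pin once it is home, and leave the spray can, the spanner, the spare leaf and the red magnetic square where they are.

Things in the scene. Friction and masses are not known exactly. Their poses are not given: they have to be found in the camera images.
- saddle_bore (a point): Centre of the bore's mouth in the floor of the fixed blue saddle, 60 mm above the bench. z up, y along the leaves. Bore 16 mm wide, 36 deep. On this floor lie three flat oiled steel leaves, each 45 wide and 7 thick (pack 21 high), with a 15.5 mm hole at mid-length, loose between two cheeks 48 apart, 70 long, tops 23 above the floor.
- saddle: The saddle; origin under its bolted base (150 x 120 mm). Leaves in it, from below: main leaf with eyes (flat for 240 mm, 370 overall), second 200 mm, short top leaf 140 mm. The lower two are NOT measured: each starts up to 10 mm off centre along y, either way, often opposite ways; a few N slides one, by its end or by the pin in its hole, and it may drag its neighbours.
- leaf_top_hole (a point): Centre of the hole in the short bright top leaf (140 x 45 x 7 mm), half-way through its thickness, 17.5 mm above the saddle floor. y along the leaf, ends 70 mm either way. It starts 14 to 36 mm off the bore along y and slides between the cheeks; its ends stand free above the second leaf (14 to 21 mm above the saddle floor) and can be pushed with a few N.
- pin_mid (a point): Centre pin, upright, half-way up its 96 mm; z up the pin. Shank 14 mm wide, the last 8 mm tapering to a blunt tip 8 mm wide, 48 mm below this point. Collar 28 wide from 5 to 10 mm above it, round red handle 20 wide from 10 to 48 above. 0.13 kg. Fully home it is 16 mm above the saddle floor. The taper draws in a hole about 3.5 mm off; farther off the tip lands on the leaf's face.
- stand: Fixed aluminium block, 60 x 104 mm, 60 high, origin under its centre: the pin's stand. The pin hangs by its collar in the middle hole (16 mm); lift it straight up by about 60 mm to clear.
- spray_can: Bystander: yellow and grey can, 64 mm wide, 170 high, upright; origin under its centre. Leave alone.
- spanner: Bystander: open-ended steel spanner lying on the bench. Leave alone.
- spare_leaf: Bystander: brownish spare leaf 170 x 45 x 7 mm with a hole, flat on the bench; not part of this pack. Leave alone.
- magnet_square: Bystander: red magnetic square, about 78 mm, 22 high. Leave alone.
Mind the look-alikes: they are no part of the job. What is meant by the part that bears pin_mid is not turquoise, white or yellow, and is the smaller of those in its own colour.

How it is judged:
At the end, for the whole second after the job is handed in: The pin stands upright (within 0.06 rad) in the bore through all three leaves, collar on the top leaf: pin_mid 14 to 18 mm above the saddle floor; pin and the top leaf's hole each within 3 mm of the bore's axis; pin released (z of pin_mid in the frame of saddle_bore between 0.014 and 0.018 m and horizontal distance between each of pin_mid, leaf_top_hole and saddle_bore below 0.003 m and angle between pin_mid's own z axis and vertical below 0.06 rad); the robot touches nothing.
It fails at once if the pack or saddle is pressed or shoved hard: over 50 N on the saddle, about 17 N of it the leaves' own weight (contact force between saddle and anything else above 50 N).
It fails at once if the spray can, the spanner, the spare leaf or the magnetic square is moved by more than 20 mm (distance of any of spray_can, spanner, spare_leaf, magnet_square from where it was at the start of the episode above 0.02 m).
It also fails if it takes over 70 s, if anything falls off the work surface, if the arm or the gripper's body presses on something with over 40 N, if the wrist force passes 120 N, or if a joint passes its speed limit or range.

## Working session

There is one attempt and no reset: what is moved stays moved. The work goes in short steps, Python scripts to look and compute and a tool call to move; the robot and the scene stay as the last step left them, time stands still between calls to the robot, and variables do not carry over. Pictures are saved under pics/ and viewed, and the job is handed in when it is done.

Besides the shell and the picture viewer there is one more tool, called after "Emit:" by a JSON object that holds its "method" and its "body". send_rows: Moves the arm, as the interface text tells. Its arguments: {"type":"object","properties":{"rows":{"type":"array"},"grip_force":{"type":"number"}},"required":["rows"]}

```bash
ls; mkdir -p pics; cat > h.py <<'E'
import numpy as np, cv2
from scipy.spatial.transform import Rotation as R
from cell import arm, optics, finder
def cal(n):
    c=optics.get_calibration(n)
    K=np.array(c["camera_matrix"])
    if "T_tool_cam" in c:
        s=arm.observe(); T=np.eye(4); T[:3,:3]=R.from_rotvec(s["ee_rot"]).as_matrix(); T[:3,3]=s["position"]
        return K,T@np.array(c["T_tool_cam"]),c
    T=np.eye(4); o=np.array(c["orientation"])
    T[:3,:3]=o if o.shape==(3,3) else R.from_rotvec(o).as_matrix(); T[:3,3]=c["position"]
    return K,T,c
def ray(K,T,u,v):
    d=np.array([(u-K[0,2])/K[0,0],-(v-K[1,2])/K[1,1],-1.0]); return T[:3,:3]@d
def atdepth(K,T,u,v,z): return T[:3,3]+ray(K,T,u,v)*z
def atz(K,T,u,v,z):
    d=ray(K,T,u,v); return T[:3,3]+d*(z-T[2,3])/d[2]
def proj(K,T,p):
    q=T[:3,:3].T@(np.array(p)-T[:3,3]); return K[0,2]+K[0,0]*q[0]/-q[2], K[1,2]-K[1,1]*q[1]/-q[2]
def save(n,im,): cv2.imwrite("pics/"+n+".png",im[...,::-1])
E
python3 - <<'E'
from h import *
s=arm.observe(); print({k:np.round(v,4) for k,v in s.items()})
for n in ["scene","top"]:
    K,T,c=cal(n); print(n,c)
    im,d=optics.get_image(n); save(n+"0",im); np.save(n+"0d.npy",d)
    for t in ["pin_mid","leaf_top_hole","saddle_bore","saddle","stand","spray_can","magnet_square"]:
        for r in finder.place_of(n,t)[:4]:
            u,v=r["xy"]; print(n,t,np.round(r["xy"],1),round(r["confidence"],2),np.round(atdepth(K,T,u,v,d[int(v),int(u)]),3))
print(optics.get_calibration("wrist"))
print(arm.observe()["clock"])
E
```

```text
pics
{'clock': np.float64(0.0), 'joints': array([ 1.2464,  0.4352,  0.025 ,  1.5741, -0.0116,  1.134 , -0.0751]), 'dq': array([-0.0003, -0.    , -0.0008,  0.0016, -0.0002, -0.0002, -0.0002]), 'joint_efforts': array([-1.60000e-03, -6.67862e+01,  9.84300e-01, -3.14458e+01,
       -6.05000e-02,  4.30000e-02,  2.00000e-04]), 'position': array([ 0.1373, -0.6092,  0.226 ]), 'ee_rot': array([ 1.0452,  1.3072, -1.0438]), 'force': array([-0.2903,  0.4281, -0.0152]), 'ft_torque': array([-0.0816, -0.081 , -0.0268]), 'width': np.float64(0.9983)}
scene {'camera_matrix': array([[600.29100978,   0.        , 329.35523259],
       [  0.        , 600.29100978, 243.69576099],
       [  0.        ,   0.        ,   1.        ]]), 'position': array([ 1.37350182, -0.63575132,  0.74219469]), 'orientation': array([0.89740025, 0.44547158, 0.80054032])}
scene pin_mid [175.7 258. ] 0.89 [ 0.428 -0.269  0.058]
scene pin_mid [137.8 266.8] 0.83 [ 0.425 -0.345  0.071]
scene pin_mid [161.5 290.4] 0.79 [ 0.51  -0.34   0.063]
scene pin_mid [175.4 314.6] 0.66 [ 0.579 -0.349  0.056]
scene leaf_top_hole [295.5 229.1] 0.9
[... 1103 characters left out ...]
 0.085]
top stand [428.9 286.3] 0.84 [ 0.493 -0.321  0.064]
top spray_can [186. 282.] 0.83 [0.489 0.302 0.123]
top magnet_square [164.9 224.7] 0.61 [0.643 0.393 0.026]
{'camera_matrix': array([[375.560023  ,   0.        , 321.52853886],
       [  0.        , 375.560023  , 239.59695681],
       [  0.        ,   0.        ,   1.        ]]), 'T_tool_cam': array([[-9.41884064e-05,  2.93002446e-01, -9.56111687e-01,
        -1.57473043e-01],
       [ 2.36972791e-04,  9.56111671e-01,  2.93002417e-01,
         7.90792958e-02],
       [ 9.99999967e-01, -1.98975024e-04, -1.59488242e-04,
         6.90302117e-04],
       [ 0.00000000e+00,  0.00000000e+00,  0.00000000e+00,
         1.00000000e+00]])}
0.8
```

View pics/scene0.png

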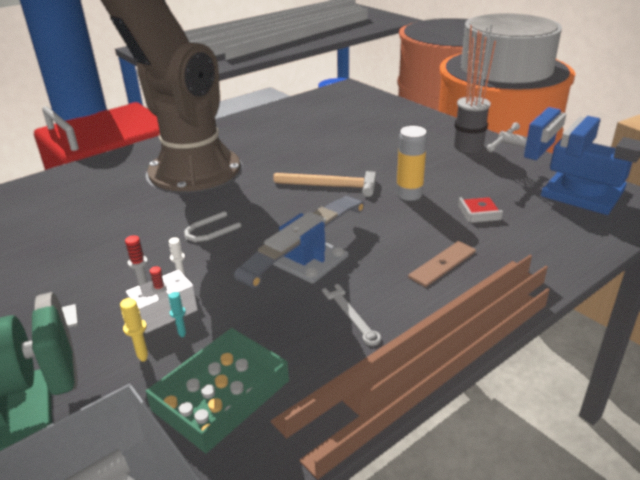

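View pics/top0.png

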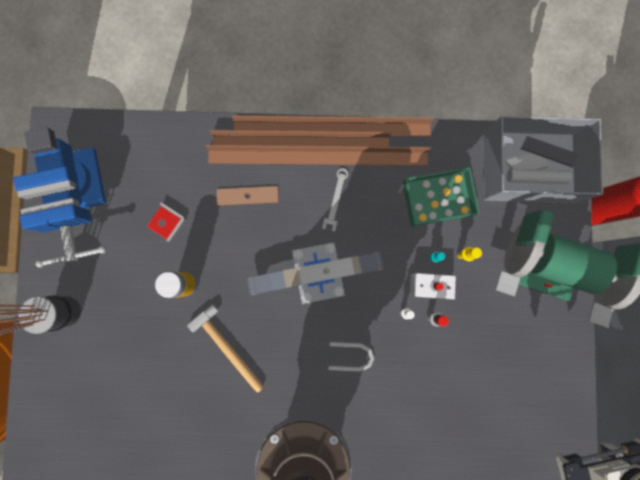

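The scene picture shows several pins. There is a tall red one at scene (135,250), a small red one in the white stand at (157,277), a white one at (176,250), a yellow one at (133,325) and a turquoise one at (176,312). The smaller red pin in the stand's middle hole fits the description, and I'll confirm it in a crop.

```bash
python3 - <<'E'
import cv2,numpy as np
a=cv2.imread("pics/scene0.png"); b=cv2.imread("pics/top0.png")
A=cv2.resize(a[220:370,100:220],(480,600),interpolation=cv2.INTER_CUBIC)
cv2.imwrite("pics/cropA.png",A)
cv2.imwrite("pics/cropB.png",cv2.resize(b[225:320,235:395],(800,475),interpolation=cv2.INTER_CUBIC))
cv2.imwrite("pics/cropC.png",cv2.resize(a[190:290,225:375],(800,533),interpolation=cv2.INTER_CUBIC))
cv2.imwrite("pics/cropD.png",cv2.resize(b[240:335,395:490],(600,600),interpolation=cv2.INTER_CUBIC))
E
```

```text
(no output)
```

View pics/cropA.png

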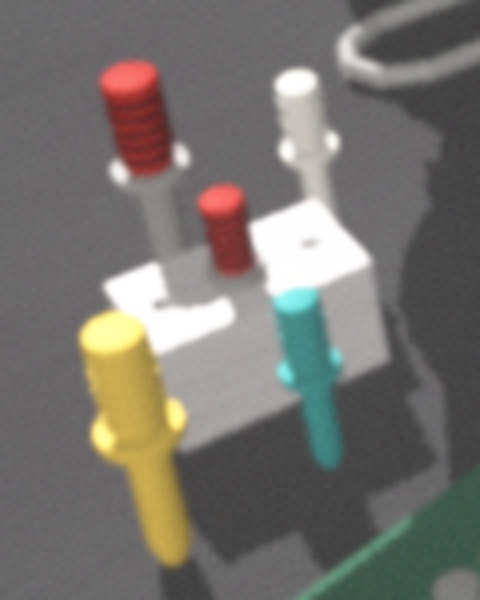

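View pics/cropB.png

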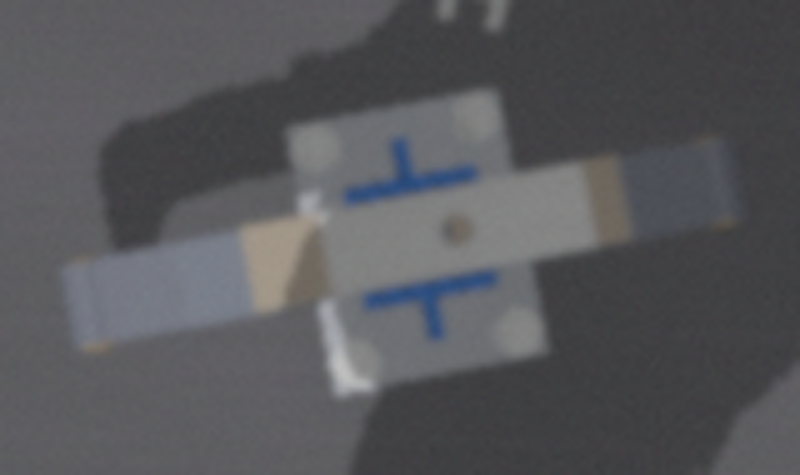

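View pics/cropC.png

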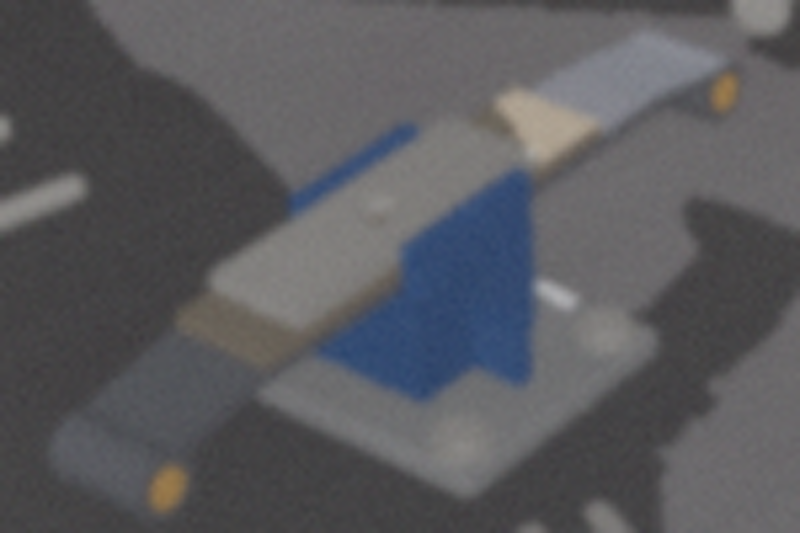

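View pics/cropD.png

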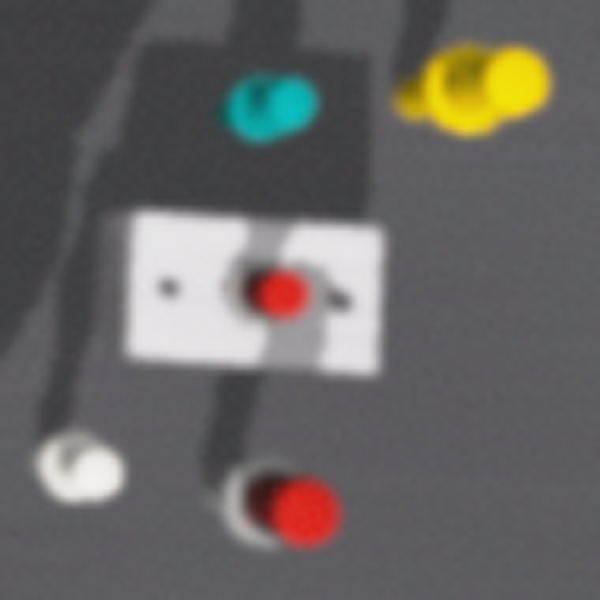

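The crop confirms it. The small red-handled pin sits in the stand's middle hole, and the larger ridged red pin at crop (140,120) is the decoy. Next I'll work out the coarse geometry.

```bash
python3 - <<'E'
from h import *
s=arm.observe(); M=R.from_rotvec(s["ee_rot"]).as_matrix(); print("tool axes cols\n",M.round(3))
K,T,c=cal("top")
b=cv2.imread("pics/top0.png"); hsv=cv2.cvtColor(b,cv2.COLOR_BGR2HSV)
m=cv2.inRange(hsv,(100,120,60),(130,255,255)); m[:, :270]=0; m[:,370:]=0
ys,xs=np.nonzero(m); 
P=np.array([atz(K,T,u,v,0.083)[:2] for u,v in zip(xs,ys)]); print(len(P),P.mean(0),P.min(0),P.max(0))
(cx,cy),(w,h),a=cv2.minAreaRect((P*1000).astype(np.float32)); print(cx,cy,w,h,a)
# red pin handle
for n,im,z in [("top",b,0.103)]:
    hs=hsv; r=cv2.inRange(hs,(0,130,120),(8,255,255))|cv2.inRange(hs,(172,130,120),(180,255,255))
    k,l,st,ce=cv2.connectedComponentsWithStats(r)
    for i in range(1,k):
        if st[i,4]>15: print(ce[i],st[i],atz(K,T,*ce[i],z))
w=cv2.inRange(hsv,(0,0,190),(180,40,255)); w[:,:405]=0;w[:,470:]=0;w[:270]=0;w[303:]=0
ys,xs=np.nonzero(w); Q=np.array([atz(K,T,u,v,0.06)[:2] for u,v in zip(xs,ys)])*1000
print(cv2.minAreaRect(Q.astype(np.float32)))
# leaf points from depth
d=np.load("top0d.npy"); print(d[262:278:3,240:390:6].round(3))
E
```

```text
tool axes cols
 [[ 0.     0.976  0.22 ]
 [-0.     0.22  -0.976]
 [-1.     0.     0.   ]]
133 [ 0.5234948  -0.02750251] [ 0.47452541 -0.06352941] [0.56990331 0.00759923]
522.5228881835938 -28.159679412841797 97.94989013671875 61.17884826660156 12.033815383911133
[615.26185102 207.0462754 ] [591 181  49  44 886] [ 0.71123941 -0.79609713  0.103     ]
[163.33032491 222.22382671] [148 207  32  32 554] [0.64009633 0.37268626 0.103     ]
[439.04444444 286.06666667] [436 283   8   7  45] [ 0.49490748 -0.33576886  0.103     ]
[442.90322581 320.72043011] [438 316  11  11  93] [ 0.40763065 -0.34569891  0.103     ]
((494.7664489746094, -337.949462890625), (102.84770965576172, 58.897586822509766), 87.6422348022461)
[[1.212 1.213 1.216 1.211 1.213 1.216 1.212 1.216 1.218 1.208 1.206 1.135
  1.132 1.132 1.16  1.139 1.135 1.137 1.138 1.144 1.154 1.151 1.158 1.158
  1.223]
 [1.211 1.214 1.214 1.212 1.213 1.213 1.21  1.219 1.215 1.216 1.202 1.132
  1.13  1.136 1.138 1.135 1.135 1.136 1.135 1.143 1.153 1.154 1.157 1.158
  1.168]
 [1.214 1.211 1.21  1.213 1.214 1.211 1.212 1.21  1.211 1.141 1.133 1.132
  1.134 1.135 1.134 1.133 1.138 1.137 1.138 1.141 1.148 1.15  1.157 1.155
  1.164]
 [1.205 1.217 1.213 1.211 1.215 1.217 1.216 1.148 1.138 1.143 1.129 1.135
  1.134 1.135 1.147 1.134 1.134 1.132 1.132 1.147 1.14  1.154 1.218 1.223
  1.219]
 [1.21  1.209 1.209 1.211 1.214 1.146 1.145 1.146 1.139 1.139 1.133 1.131
  1.132 1.133 1.132 1.13  1.136 1.136 1.135 1.147 0.    1.215 1.219 1.213
  1.219]
 [1.208 0.    1.149 1.153 1.148 1.143 1.149 1.14  1.137 1.143 1.132 1.128
  1.134 1.136 1.13  1.132 1.137 1.215 1.214 1.213 1.216 1.216 1.211 1.216
  1.217]]
```

Emit:
{"method": "send_rows", "body": {"rows": [[[0, 31, -32, 0, 0, 0, 100], [0, 62, -65, 0, 0, 0, 100], [0, 93, -98, 0, 0, 0, 100], [0, 124, -130, 0, 0, 0, 100], [0, 155, -163, 0, 0, 0, 100], [0, 186, -196, 0, 0, 0, 100], [0, 217, -228, 0, 0, 0, 100], [0, 248, -260, 0, 0, 0, 100]]]}}

```text
clock: 1.6
position: [0.3229, -0.3, 0.227]
ee_rot: [1.044, 1.305, -1.044]
force: [0.4, 0.1, 0.9]
width: 1.0
```

Emit:
{"method": "send_rows", "body": {"rows": [[[5, 31, -33, 0, 0, 0, 100], [10, 62, -66, 0, 0, 0, 100], [15, 95, -100, 0, 0, 0, 100], [20, 127, -134, 0, 0, 0, 100], [25, 160, -168, 0, 0, 0, 100], [26, 190, -200, 0, 0, 0, 100], [26, 210, -222, 0, 0, 0, 100], [26, 210, -222, 0, 0, 0, 100]]]}}

```text
clock: 2.4
position: [0.4802, -0.0342, 0.201]
ee_rot: [1.042, 1.308, -1.037]
force: [-0.4, -0.4, -0.3]
width: 0.999
```

```bash
python3 - <<'E'
from h import *
s=arm.observe(); print(s["clock"],s["position"],s["ee_rot"],s["dq"].round(3) if hasattr(s["dq"],"round") else s["dq"])
K,T,c=cal("wrist")
im,d=optics.get_image("wrist"); save("w1",im); np.savez("w1.npz",im=im,d=d,K=K,T=T)
E
```

```text
2.4 [ 0.48019079 -0.03415965  0.20100896] [ 1.04181276  1.30845551 -1.03724748] [ 0.051 -0.022  0.058  0.037  0.009  0.01   0.066]
```

View pics/w1.png

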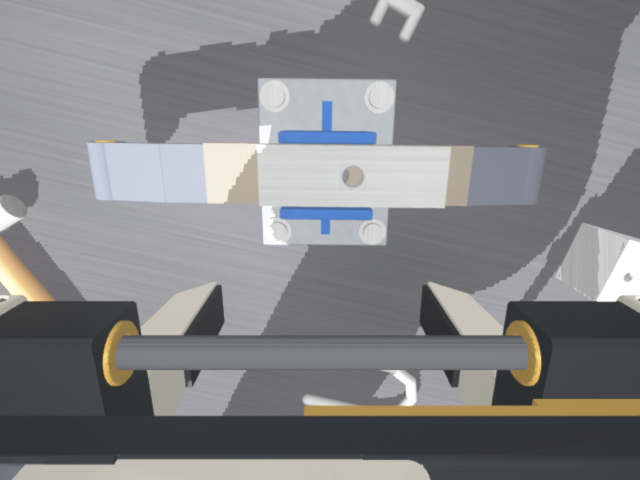

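The wrist view shows the top leaf at columns 258–448 with its hole at (353,176), the second leaf's ends at about 205 and 472, the main leaf's eyes at about 90 and 545, and the cheeks at 279–376. I'll refine these edges to sub-pixel.

```bash
python3 - <<'E'
from h import *
z=np.load("w1.npz"); im,d,K,T=z["im"],z["d"],z["K"],z["T"]
g=im.astype(float)
for r0,r1 in [(150,160),(188,198)]:
    p=g[r0:r1].mean(0); gr=np.abs(np.gradient(p,axis=0)).sum(1)
    pk=[u for u in range(60,570) if gr[u]>8 and gr[u]==gr[u-2:u+3].max()]
    print(r0,[(u,round(gr[u])) for u in pk])
for r0,r1 in [(134,141),(211,217)]:
    p=g[r0:r1].mean(0); b=p[:,2]-p[:,0]; gr=np.gradient(b)
    print("cheek",[(u,round(gr[u])) for u in range(250,400) if abs(gr[u])>12])
cv2.imwrite("pics/w1c.png",cv2.resize(im[120:230,70:570,::-1],(800,176),interpolation=cv2.INTER_CUBIC))
cv2.imwrite("pics/w1h.png",cv2.resize(im[125:230,250:460,::-1],(800,400),interpolation=cv2.INTER_CUBIC))
B=cv2.inRange(cv2.cvtColor(im,cv2.COLOR_RGB2HSV),(105,180,100),(125,255,255)); B[:120]=0;B[225:]=0
k,l,st,ce=cv2.connectedComponentsWithStats(B); print(st[1:],ce[1:])
print(d[150:200:10,[95,130,180,230,300,353,400,460,500,540]].round(4))
for r in finder.place_of("wrist","leaf_top_hole")[:2]+finder.place_of("wrist","saddle_bore")[:2]: print(r)
E
```

```text
150 [(88, 47), (105, 17), (159, 14), (203, 29), (247, 8), (251, 36), (256, 59), (262, 15), (450, 63), (473, 35), (545, 17)]
188 [(95, 46), (108, 10), (111, 22), (163, 13), (206, 31), (228, 69), (258, 53), (446, 62), (468, 34), (538, 18)]
cheek [(277, 28), (278, 46), (279, 25), (375, -37), (376, -48), (377, -19)]
cheek [(279, 37), (280, 44), (281, 15), (371, -32), (372, -49), (373, -24)]
[] []
[[0.2909 0.2882 0.2849 0.2785 0.2705 0.2705 0.2715 0.2776 0.2871 0.2914]
 [0.2926 0.291  0.2859 0.2803 0.2739 0.2739 0.2723 0.281  0.2894 0.2947]
 [0.2971 0.294  0.2895 0.2823 0.2755 0.2823 0.2746 0.2828 0.2912 0.2967]
 [0.2999 0.2949 0.2911 0.2844 0.2769 0.2835 0.2783 0.2836 0.2952 0.302 ]
 [0.303  0.2975 0.293  0.2869 0.28   0.2797 0.279  0.2852 0.2958 0.3595]]
{'xy': [353.3, 177.5], 'confidence': 0.7}
```

View pics/w1h.png

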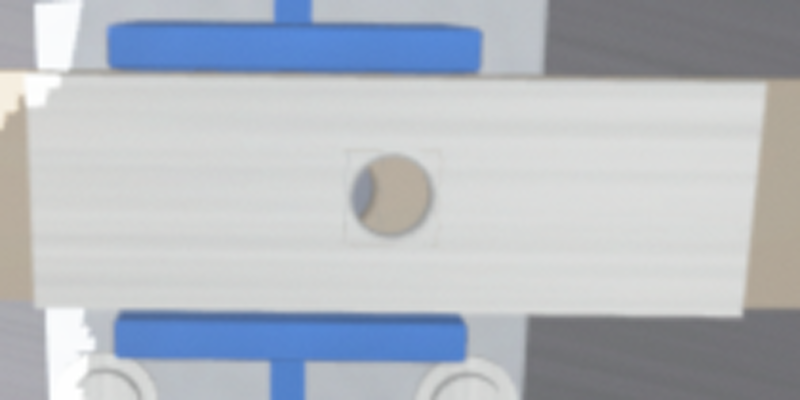

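```bash
python3 - <<'E'
from h import *
z=np.load("w1.npz"); im,d,K,T=z["im"],z["d"],z["K"],z["T"]
A=lambda u,v,h: atz(K,T,u+.0,v,h)
uc=[A(278,137.5,.083),A(376,137.5,.083)]; lc=[A(280,214,.083),A(372,214,.083)]
print("cheek len",np.linalg.norm(uc[0]-uc[1]),np.linalg.norm(lc[0]-lc[1]))
ey=(uc[0]-uc[1]); ey2=(lc[0]-lc[1]); 
tl=[A(256,155,.081),A(450,155,.081),A(258,193,.081),A(446,193,.081)]
print("leaf dirs",[np.degrees(np.arctan2(-e[0],e[1])) for e in (ey,ey2,tl[0]-tl[1],tl[2]-tl[3])], [np.linalg.norm(tl[0]-tl[1]),np.linalg.norm(tl[2]-tl[3])])
e=tl[0]-tl[1]+tl[2]-tl[3]; e/=np.linalg.norm(e); print("e",e)
# better dir from long eye span
c=(uc[0]+uc[1]+lc[0]+lc[1])/4; 
print("cheek mids",(uc[0]+uc[1])/2,(lc[0]+lc[1])/2,"c",c)
Y=lambda p:round(float((p-c)@e)*1000,2)
x=np.array([e[1],-e[0],0]); 
print("cheek mids along",Y((uc[0]+uc[1])/2),Y((lc[0]+lc[1])/2))
print("top ends",[Y(p) for p in tl],"mean",np.mean([Y(p) for p in tl]))
h=A(352.8,176.2,.081); print("hole",h,Y(h),"x",(h-c)@x*1000)
s=[A(203,155,.074),A(473,155,.074),A(206,193,.074),A(468,193,.074)]
print("second",[Y(p) for p in s],np.mean([Y(p) for p in s]))
for hh in (.067,.06):
  m=[A(88,155,hh),A(545,155,hh),A(95,193,hh),A(538,193,hh)]
  print("main",[Y(p) for p in m],np.mean([Y(p) for p in m]))
k=[A(159,155,.067),A(163,193,.067)]; print("kink",[Y(p) for p in k])
# leaf long edges rows -> lateral centre
g=im.astype(float)
for u0,u1,hh in [(270,340,.081),(370,440,.081),(215,250,.074)]:
    p=g[120:230,u0:u1].mean(1); gr=np.abs(np.gradient(p,axis=0)).sum(1); print([(i+120,round(gr[i])) for i in range(110) if gr[i]>15])
E
```

```text
cheek len 0.0694386018787807 0.06914348992616262
leaf dirs [np.float64(13.085402666083079), np.float64(13.103625303262698), np.float64(13.089384868496952), np.float64(13.098406390684705)] [np.float64(0.14026348285157278), np.float64(0.13995570405714525)]
e [-0.22654745  0.97400013  0.        ]
cheek mids [ 0.54988265 -0.02248888  0.083     ] [ 0.49570016 -0.03455031  0.083     ] c [ 0.5227914 -0.0285196  0.083    ]
cheek mids along -0.26 0.26
top ends [51.01, -89.25, 50.94, -89.02] mean -19.08
hole [ 0.52740657 -0.04732969  0.081     ] -19.37 x 0.23379190100175046
second [91.55, -108.61, 91.87, -108.12] -8.3275
main [181.21, -165.97, 181.0, -165.53] 7.677500000000002
main [185.48, -170.03, 185.27, -169.57] 7.787500000000001
kink [127.18, 127.72]
[(129, 34), (130, 73), (131, 42), (132, 27), (142, 30), (143, 57), (144, 88), (145, 72), (146, 21), (205, 40), (206, 101), (207, 83), (208, 19), (209, 32), (210, 23), (218, 35), (219, 53), (220, 36)]
[(144, 30), (145, 85), (146, 81), (147, 29), (206, 31), (207, 98), (208, 90), (209, 26)]
[(142, 59), (143, 92), (144, 41), (203, 21)]
```

```bash
python3 - <<'E'
from h import *
z=np.load("w1.npz"); im,d,K,T=z["im"],z["d"],z["K"],z["T"]
c=np.array([.5228,-.0285,0]); e=np.array([-.2265,.974,0])
for u in list(range(84,170,4))+list(range(260,340,20))+list(range(470,552,4)):
    P=[atdepth(K,T,u,v,d[v,u]) for v in range(160,190) if d[v,u]>0]
    p=np.median(P,0); print(u,round((p-c)@e*1000,1),round(p[2]*1000,1),end=' | ')
E
```

```text
84 229.3 -0.5 | 88 225.7 -0.5 | 92 187.3 56.4 | 96 182.4 59.2 | 100 178.7 59.9 | 104 175.6 59.9 | 108 172.7 59.5 | 112 169.2 59.8 | 116 165.8 60.5 | 120 162.3 61.1 | 124 158.8 61.4 | 128 155.3 62.5 | 132 152.3 62.5 | 136 148.6 63.2 | 140 145.2 63.8 | 144 142.0 64.3 | 148 138.4 64.7 | 152 135.0 65.6 | 156 132.0 65.9 | 160 128.3 66.7 | 164 125.3 66.9 | 168 122.0 66.5 | 260 49.0 80.8 | 280 34.2 80.4 | 300 19.4 80.5 | 320 4.7 80.6 | 470 -110.9 68.0 | 474 -114.2 66.1 | 478 -117.6 65.7 | 482 -120.9 65.1 | 486 -124.3 64.5 | 490 -127.6 64.2 | 494 -130.7 63.9 | 498 -134.1 63.1 | 502 -137.7 62.6 | 506 -140.7 62.1 | 510 -144.2 61.5 | 514 -147.7 60.9 | 518 -151.5 60.3 | 522 -154.6 59.9 | 526 -158.2 59.6 | 530 -161.1 59.7 | 534 -164.4 59.8 | 538 -168.1 58.6 | 542 -205.1 0.5 | 546 -209.5 -0.8 | 550 -213.2 -0.7 |
```

The leaf offsets from the bore along the leaf direction e = (−0.2265, 0.974) are:

| Leaf | Offset |
|---|---|
| top | −19.2 mm |
| second | −8.3 mm |
| main | +7.7 mm |

I'll fetch the pin and work the leaves along with it. First comes a closer look at the stand.

Emit:
{"method": "send_rows", "body": {"rows": [[[-5, -16, 48, 0, 0, 0, 60], [-10, -31, 93, 0, 0, 0, 60], [-15, -46, 138, 0, 0, 0, 60], [-20, -61, 183, 0, 0, 0, 60], [-20, -77, 230, 0, 0, 0, 60], [-20, -91, 275, 0, 0, 0, 60], [-20, -99, 298, 0, 0, 0, 60], [-20, -99, 298, 0, 0, 0, 60]]]}}

```text
clock: 3.35
position: [0.4438, -0.3573, 0.2204]
ee_rot: [1.049, 1.302, -1.053]
force: [0.4, -0.1, -0.3]
width: 0.6
```

```bash
python3 - <<'E'
from h import *
s=arm.observe(); print(s["clock"],s["position"],s["ee_rot"],R.from_rotvec(s["ee_rot"]).as_matrix().round(4),s["dq"])
K,T,c=cal("wrist")
im,d=optics.get_image("wrist"); save("w2",im); np.savez("w2.npz",im=im,d=d,K=K,T=T)
for r in finder.place_of("wrist","pin_mid")[:5]: print(r)
E
```

```text
3.35 [ 0.44376835 -0.3572804   0.22038157] [ 1.04905076  1.30218169 -1.0533421 ] [[-0.0016  0.9775  0.2109]
 [-0.002   0.2109 -0.9775]
 [-1.     -0.0019  0.0017]] [-0.0474858  -0.02307987 -0.06584439  0.04126754 -0.02235366 -0.00142575
 -0.04515378]
{'xy': [438.7, 68.5], 'confidence': 0.87}
{'xy': [293.9, 252.3], 'confidence': 0.83}
{'xy': [332.6, 58.5], 'confidence': 0.69}
{'xy': [213.7, 221.0], 'confidence': 0.58}
```

View pics/w2.png

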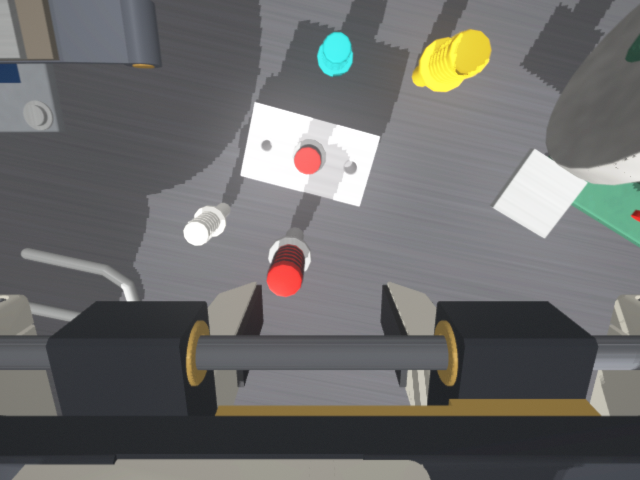

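```bash
python3 - <<'E'
from h import *
z=np.load("w2.npz"); im,d,K,T=z["im"],z["d"],z["K"],z["T"]
hs=cv2.cvtColor(im,cv2.COLOR_RGB2HSV)
def comp(m,name,big):
    k,l,st,ce=cv2.connectedComponentsWithStats(m)
    for i in range(1,k):
        if st[i,4]>big:
            dd=d[(l==i)&(d>0)]; u,v=ce[i]; zz=np.percentile(dd,15); print(name,ce[i].round(1),st[i],atdepth(K,T,u,v,zz).round(4), "min",atdepth(K,T,u,v,dd.min())[2].round(3))
m=cv2.inRange(hs,(0,130,100),(8,255,255))|cv2.inRange(hs,(172,130,100),(180,255,255)); m[300:]=0; m[:,560:]=0
comp(m,"red",200)
# top disc of small pin: circle
m2=m.copy(); m2[:140]=0;m2[180:]=0
cs,_=cv2.findContours(m2,cv2.RETR_EXTERNAL,cv2.CHAIN_APPROX_NONE); c=max(cs,key=cv2.contourArea); (x,y),r=cv2.minEnclosingCircle(c); print(x,y,r,cv2.fitEllipse(c)); print("pin top",atz(K,T,x,y,.103), "2r mm",2*r*np.median(d[150:165,300:315])/K[0,0]*1000)
w=cv2.inRange(hs,(0,0,150),(180,50,255)); w[:100]=0;w[206:]=0;w[:,:238]=0;w[:,385:]=0
ys,xs=np.nonzero(w); Q=np.array([atz(K,T,a,b,.06)[:2] for a,b in zip(xs,ys)])*1000; print("stand",cv2.minAreaRect(Q.astype(np.float32)))
comp(cv2.inRange(hs,(24,130,120),(34,255,255))&(np.arange(480)<120).astype(np.uint8)[:,None]*255,"yel",100)
comp(cv2.inRange(hs,(84,130,120),(98,255,255)),"turq",100)
s=np.array(T[:3,3]); print(s)
E
```

```text
red [307.3 160.2] [295 148  26  26 521] [ 0.495  -0.3367  0.104 ] min 0.106
red [284.2 278.1] [267 260  35  37 999] [ 0.4121 -0.3375  0.1276] min 0.13
307.35540771484375 160.06626892089844 13.20143985748291 ((307.27044677734375, 160.24057006835938), (24.327835083007812, 25.490877151489258), 148.81399536132812)
pin top [ 0.49501714 -0.33674511  0.103     ] 2r mm 18.960801979905003
stand ((486.20526123046875, -336.5650329589844), (106.1611328125, 78.04596710205078), 87.99120330810547)
yel [452.1  60.5] [ 412   30   79   62 3283] [ 0.574  -0.4109  0.1286] min 0.132
turq [335.1  54.3] [ 317   32   36   45 1234] [ 0.5674 -0.3409  0.0978] min 0.101
[ 0.52146501 -0.34095205  0.37769972]
```

Emit:
{"method": "send_rows", "body": {"rows": [[[10, 15, -1, 0, 0, 0, 60], [20, 35, -2, 0, 0, 0, 60], [45, 50, -4, 0, 0, 0, 60], [70, 50, -4, 0, 0, 0, 60], [88, 50, -4, 0, 0, 0, 60], [91, 50, -4, 0, 0, 0, 60], [91, 50, -4, 0, 0, 0, 60], [91, 50, -4, 0, 0, 0, 60]]]}}

```text
clock: 4.25
position: [0.4961, -0.336, 0.1307]
ee_rot: [1.044, 1.305, -1.043]
force: [0.5, 0.3, 0.3]
width: 0.598
```

```bash
cat > st.py <<'E'
from h import *
s=arm.observe(); M=R.from_rotvec(s["ee_rot"]).as_matrix(); print("t",s["clock"],"p",(s["position"]*1000).round(1),"F",np.round(s["force"],1),"Tq",np.round(s["ft_torque"],2),"w",round(float(s["width"])*92,1),"dq",np.abs(s["dq"]).max().round(3))
print(M.round(4).tolist())
c=np.array([.5228,-.0285,0.06]); e=np.array([-.2265,.974,0]); x=np.array([.974,.2265,0])
q=s["position"]-c; print("saddle frame: x %.1f e %.1f z %.1f"%(q@x*1000,q@e*1000,q[2]*1000))
E
python3 st.py
```

```text
t 4.25 p [ 496.1 -336.   130.7] F [0.5 0.3 0.3] Tq [ 0.03  0.   -0.01] w 55.0 dq 0.01
[[0.0014, 0.9753, 0.2207], [-0.0005, 0.2207, -0.9753], [-1.0, 0.0013, 0.0008]]
saddle frame: x -95.7 e -293.4 z 70.7
```

Emit:
{"method": "send_rows", "body": {"rows": [[[25, -1, 0, 0, 0, 0, 60], [48, -1, 0, 0, 0, 0, 60], [60, -1, 0, 0, 0, 0, 60], [61, -1, 0, 0, 0, 0, 60], [61, -1, 0, 0, 0, 0, 10], [61, -1, 0, 0, 0, 0, 10], [61, -1, 0, 0, 0, 0, 10], [61, -1, 0, 0, 0, 0, 10]]], "grip_force": 35}}

```text
clock: 5.05
position: [0.4945, -0.3368, 0.0695]
ee_rot: [1.044, 1.305, -1.044]
force: [-0.9, 0.2, 0.1]
width: 0.301
```

```bash
python3 st.py
```

```text
t 5.05 p [ 494.5 -336.8   69.5] F [-0.9  0.2  0.1] Tq [ 0.02 -0.02  0.01] w 27.7 dq 0.004
[[0.001, 0.9756, 0.2197], [-0.0007, 0.2197, -0.9756], [-1.0, 0.0009, 0.0009]]
saddle frame: x -97.4 e -293.9 z 9.5
```

Emit:
{"method": "send_rows", "body": {"rows": [[[0, 0, 0, 0, 0, 0, 10], [0, 0, 0, 0, 0, 0, 10], [0, 0, 0, 0, 0, 0, 10], [0, 0, 0, 0, 0, 0, 10], [-10, 0, 0, 0, 0, 0, 10], [-30, 0, 0, 0, 0, 0, 10], [-60, 0, 0, 0, 0, 0, 10], [-90, 0, 0, 0, 0, 0, 10]]]}}

```text
clock: 5.85
position: [0.4937, -0.3362, 0.1597]
ee_rot: [1.044, 1.307, -1.044]
force: [1.3, -0.7, -2.1]
width: 0.209
```

```bash
python3 st.py
```

```text
t 5.85 p [ 493.7 -336.2  159.7] F [ 1.3 -0.7 -2.1] Tq [-0.05 -0.08  0.02] w 19.3 dq 0.625
[[-0.0011, 0.9755, 0.2201], [0.0008, 0.2201, -0.9755], [-1.0, -0.0009, -0.001]]
saddle frame: x -98.0 e -293.1 z 99.7
```

Emit:
{"method": "send_rows", "body": {"rows": [[[-15, 8, -25, 0, 0, 0, 10], [-20, 24, -70, 0, 0, 0, 10], [-20, 40, -115, 0, 0, 0, 10], [-20, 56, -160, 0, 0, 0, 10], [-20, 71, -205, 0, 0, 0, 10], [-20, 85, -245, 0, 0, 0, 10], [-20, 93, -268, 0, 0, 0, 10], [-20, 96, -275, 0, 0, 0, 10]]]}}

```text
clock: 6.65
position: [0.5273, -0.0433, 0.1792]
ee_rot: [1.042, 1.309, -1.04]
force: [-0.3, -0.7, -1.9]
width: 0.213
```

Emit:
{"method": "send_rows", "body": {"rows": [[[3, 0, 0, 0, 0, 0, 10], [6, 0, 0, 0, 0, 0, 10], [9, 0, 0, 0, 0, 0, 10], [11, 0, 0, 0, 0, 0, 10], [12, 0, 0, 0, 0, 0, 10], [12, 0, 0, 0, 0, 0, 10], [12, 0, 0, 0, 0, 0, 10], [12, 0, 0, 0, 0, 0, 10]]]}}

```text
clock: 7.45
position: [0.5274, -0.0472, 0.1668]
ee_rot: [1.044, 1.306, -1.044]
force: [-0.4, 0.5, -0.6]
width: 0.21
```

```bash
python3 st.py; python3 - <<'E'
from h import *
K,T,c=cal("wrist")
im,d=optics.get_image("wrist"); save("w3",im); np.savez("w3.npz",im=im,d=d,K=K,T=T)
E
```

```text
t 7.45 p [527.4 -47.2 166.8] F [-0.4  0.5 -0.6] Tq [-0.04 -0.    0.02] w 19.3 dq 0.002
[[0.0002, 0.9755, 0.2199], [-0.0, 0.2199, -0.9755], [-1.0, 0.0002, 0.0001]]
saddle frame: x 0.2 e -19.3 z 106.8
```

View pics/w3.png

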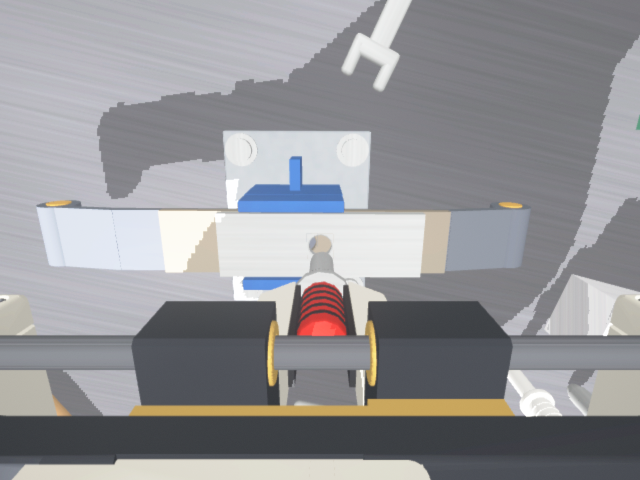

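```bash
python3 - <<'E'
from h import *
z=np.load("w3.npz"); im,d,K,T=z["im"],z["d"],z["K"],z["T"]
p=np.array([.5274,-.0472,0])
for h in (.1043,.1123,.152,.0810): print(h,proj(K,T,p+[0,0,h]))
print("hole",[atz(K,T,u,v,.081) for u,v in [(320,244)]])
cv2.imwrite("pics/w3c.png",cv2.resize(im[190:350,210:430,::-1],(800,582),interpolation=cv2.INTER_CUBIC))
E
```

```text
0.1043 (np.float64(320.2836104052809), np.float64(257.5021442468487))
0.1123 (np.float64(320.243932020987), np.float64(262.0034064733692))
0.152 (np.float64(319.99923592555285), np.float64(289.76263384502636))
0.081 (np.float64(320.38565295111476), np.float64(245.9260615702586))
hole [array([ 0.52868571, -0.04664224,  0.081     ])]
```

View pics/w3c.png

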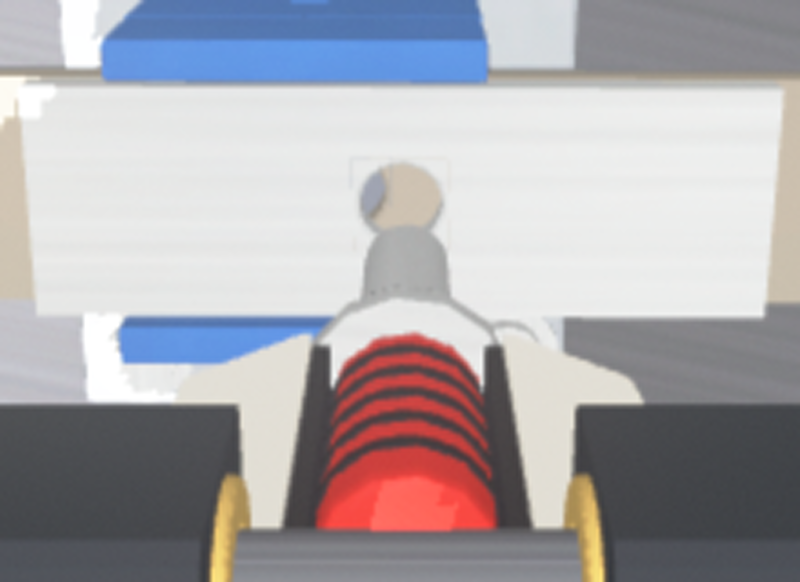

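The tip is within about 0.6 mm of the top hole's axis, so I'm lowering it into the top leaf.

Emit:
{"method": "send_rows", "body": {"rows": [[[5, 0, -0.5, 0, 0, 0, 10], [10, 0, -0.5, 0, 0, 0, 10], [15, 0, -0.5, 0, 0, 0, 10], [19, 0, -0.5, 0, 0, 0, 10], [23, 0, -0.5, 0, 0, 0, 10], [26, 0, -0.5, 0, 0, 0, 10], [28, 0, -0.5, 0, 0, 0, 10], [28, 0, -0.5, 0, 0, 0, 10]]]}}

```text
clock: 8.3
position: [0.5271, -0.0467, 0.1385]
ee_rot: [1.044, 1.306, -1.045]
force: [0.3, 0.0, -1.1]
width: 0.211
```

```bash
python3 st.py
```

```text
t 8.3 p [527.1 -46.7 138.5] F [ 0.3  0.  -1.1] Tq [-0.03 -0.03 -0.02] w 19.4 dq 0.006
[[-0.0004, 0.9755, 0.2199], [-0.0, 0.2199, -0.9755], [-1.0, -0.0004, -0.0001]]
saddle frame: x 0.0 e -18.7 z 78.5
```

Emit:
{"method": "send_rows", "body": {"rows": [[[0, 0, -2.5, 0, 0, 0, 10], [0, 0, -5, 0, 0, 0, 10], [0, 0, -7.5, 0, 0, 0, 10], [0, 0, -10, 0, 0, 0, 10], [0, 0, -10.5, 0, 0, 0, 10], [1, 0, -10.5, 0, 0, 0, 10], [2, 0, -10.5, 0, 0, 0, 10], [3, 0, -10.5, 0, 0, 0, 10]]]}}

```text
clock: 9.1
position: [0.5249, -0.0367, 0.1356]
ee_rot: [1.044, 1.306, -1.045]
force: [0.7, -1.1, 0.0]
width: 0.208
```

```bash
python3 st.py
```

```text
t 9.1 p [524.9 -36.7 135.6] F [ 0.7 -1.1  0. ] Tq [-0.31 -0.09 -0.02] w 19.2 dq 0.022
[[0.0, 0.9756, 0.2196], [-0.0002, 0.2196, -0.9756], [-1.0, 0.0, 0.0002]]
saddle frame: x 0.2 e -8.5 z 75.6
```

Emit:
{"method": "send_rows", "body": {"rows": [[[1, 0, 0, 0, 0, 0, 10], [2, 0, 0, 0, 0, 0, 10], [3, 0, 0, 0, 0, 0, 10], [3, 0, 0, 0, 0, 0, 10], [3, 0, 0, 0, 0, 0, 10], [3, 0, 0, 0, 0, 0, 10], [3, 0, 0, 0, 0, 0, 10], [3, 0, 0, 0, 0, 0, 10]]]}}

```text
clock: 9.9
position: [0.5248, -0.0364, 0.1327]
ee_rot: [1.044, 1.306, -1.044]
force: [-0.4, -0.1, -1.3]
width: 0.21
```

```bash
python3 st.py; python3 - <<'E'
from h import *
K,T,c=cal("wrist")
im,d=optics.get_image("wrist"); save("w4",im); np.savez("w4.npz",im=im,d=d,K=K,T=T)
E
```

```text
t 9.9 p [524.8 -36.4 132.7] F [-0.4 -0.1 -1.3] Tq [-0.15 -0.02  0.  ] w 19.3 dq 0.001
[[-0.0001, 0.9755, 0.22], [0.0, 0.22, -0.9755], [-1.0, -0.0001, -0.0]]
saddle frame: x 0.2 e -8.2 z 72.7
```

View pics/w4.png

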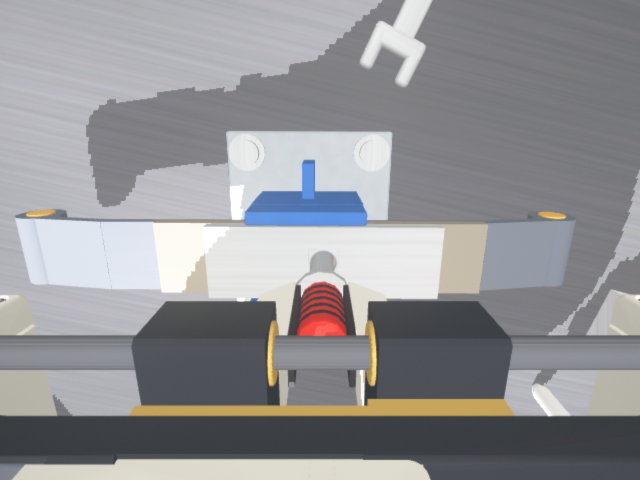

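```bash
cat > ends.py <<'E'
from h import *
import sys
z=np.load(sys.argv[1]); im,d,K,T=z["im"].astype(float),z["d"],z["K"],z["T"]
c=np.array([.5228,-.0285,0]); e=np.array([-.2265,.974,0])
pn=proj(K,T,c+[0,0,.081]); r=int(pn[1]); 
for r0 in (r-14,r+6):
    p=im[r0:r0+8].mean(0); gr=np.abs(np.gradient(p,axis=0)).sum(1)
    pk=[u for u in range(8,630) if gr[u]>9 and gr[u]==gr[u-3:u+4].max()]
    print(r0,[(u,round(gr[u]),*[round(float((atz(K,T,u,r0+3.5,h)-c)@e*1000),1) for h in (.081,.074,.055)]) for u in pk])
E
python3 ends.py w4.npz
```

```text
250 [(23, 58, 167.0, 172.9, 188.9), (42, 20, 155.8, 161.3, 176.3), (104, 12, 119.2, 123.5, 135.2), (156, 20, 88.6, 91.9, 100.8), (205, 32, 59.7, 62.0, 68.3), (307, 11, -0.4, -0.1, 0.7), (312, 28, -3.3, -3.1, -2.6), (333, 33, -15.7, -15.9, -16.5), (442, 63, -79.9, -82.3, -88.7), (484, 37, -104.7, -107.9, -116.5), (568, 22, -154.2, -159.0, -172.2), (614, 63, -181.3, -187.1, -202.7)]
270 [(28, 54, 167.0, 172.9, 188.9), (47, 16, 155.6, 161.1, 176.1), (109, 16, 118.5, 122.8, 134.4), (159, 21, 88.5, 91.8, 100.7), (191, 44, 69.3, 72.0, 79.1), (195, 13, 66.9, 69.5, 76.4), (206, 51, 60.4, 62.7, 69.0), (302, 18, 2.8, 3.2, 4.4), (309, 21, -1.4, -1.1, -0.4), (316, 10, -5.6, -5.4, -5.1), (334, 14, -16.3, -16.6, -17.2), (342, 13, -21.1, -21.5, -22.6), (440, 59, -79.9, -82.2, -88.6), (481, 37, -104.4, -107.6, -116.2), (564, 24, -154.2, -159.0, -172.1), (603, 43, -177.5, -183.2, -198.4), (608, 45, -180.5, -186.2, -201.8)]
```

The holes are now at −10.0 (top), −8.0 (second) and about +8 (main). The tip is in the second leaf, so I'm carrying both leaves +16 mm to the main leaf's hole.

Emit:
{"method": "send_rows", "body": {"rows": [[[1, 0, -1, 0, 0, 0, 10], [1.5, 0, -3.5, 0, 0, 0, 10], [1.5, 0, -6, 0, 0, 0, 10], [1.5, 0, -8.5, 0, 0, 0, 10], [1.5, 0, -11, 0, 0, 0, 10], [1.5, 0, -13.5, 0, 0, 0, 10], [1.5, 0, -16, 0, 0, 0, 10], [1.5, 0, -16, 0, 0, 0, 10]]]}}

```text
clock: 10.75
position: [0.5213, -0.0202, 0.1313]
ee_rot: [1.044, 1.306, -1.044]
force: [-0.1, -0.2, -1.6]
width: 0.212
```

```bash
python3 st.py; python3 - <<'E'
from h import *
K,T,c=cal("wrist")
im,d=optics.get_image("wrist"); save("w5",im); np.savez("w5.npz",im=im,d=d,K=K,T=T)
E
python3 ends.py w5.npz
```

```text
t 10.75 p [521.3 -20.2 131.3] F [-0.1 -0.2 -1.6] Tq [-0.2  -0.06  0.  ] w 19.5 dq 0.006
[[-0.0, 0.9754, 0.2205], [0.0003, 0.2205, -0.9754], [-1.0, 0.0, -0.0003]]
saddle frame: x 0.4 e 8.4 z 71.3
251 [(47, 59, 168.4, 173.9, 188.6), (66, 21, 157.3, 162.4, 176.1), (129, 16, 120.4, 124.2, 134.6), (161, 19, 101.7, 104.8, 113.5), (231, 19, 60.7, 62.5, 67.4), (312, 26, 13.2, 13.4, 14.0), (333, 44, 0.9, 0.7, 0.1), (442, 62, -62.9, -65.3, -71.7), (491, 30, -91.6, -94.9, -103.9), (510, 9, -102.7, -106.4, -116.5), (595, 25, -152.5, -157.9, -172.5)]
271 [(51, 56, 168.8, 174.3, 189.1), (70, 19, 157.5, 162.6, 176.3), (134, 11, 119.4, 123.2, 133.4), (163, 20, 102.1, 105.3, 114.0), (217, 15, 70.0, 72.1, 77.8), (222, 12, 67.0, 69.0, 74.5), (301, 19, 19.9, 20.4, 21.5), (342, 16, -4.5, -4.9, -5.9), (440, 61, -62.8, -65.2, -71.6), (488, 32, -91.4, -94.7, -103.7), (590, 23, -152.1, -157.5, -172.0), (625, 44, -172.9, -179.0, -195.5), (629, 43, -175.3, -181.5, -198.2)]
```

View pics/w5.png

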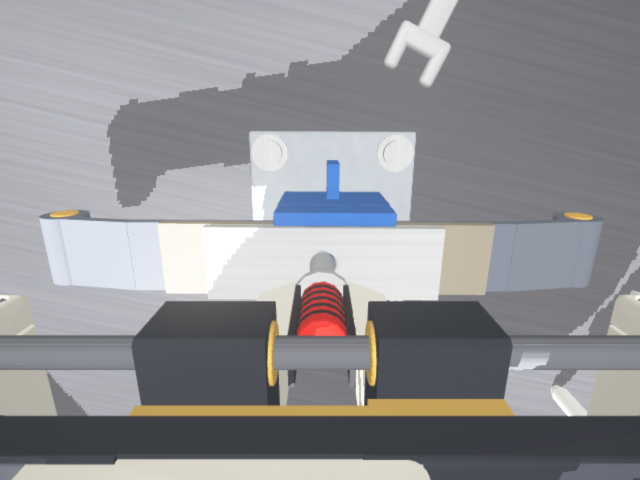

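Everything followed as planned: top hole at +7.2, second at +5.1, main at +8.3, with the pin at +8.4. Now easing down into the main leaf.

Emit:
{"method": "send_rows", "body": {"rows": [[[1, 0, 0, 0, 0, 0, 10], [2, 0, 0, 0, 0, 0, 10], [3, 0, 0, 0, 0, 0, 10], [4, 0, 0, 0, 0, 0, 10], [5, 0, 0, 0, 0, 0, 10], [6, 0, 0, 0, 0, 0, 10], [6, 0, 0, 0, 0, 0, 10], [6, 0, 0, 0, 0, 0, 10]]]}}

```text
clock: 11.6
position: [0.5212, -0.0208, 0.125]
ee_rot: [1.044, 1.306, -1.045]
force: [0.7, -2.0, -1.9]
width: 0.207
```

```bash
python3 st.py
```

```text
t 11.6 p [521.2 -20.8 125. ] F [ 0.7 -2.  -1.9] Tq [-0.5  -0.23 -0.01] w 19.0 dq 0.002
[[-0.0004, 0.9755, 0.2199], [0.0001, 0.2199, -0.9755], [-1.0, -0.0004, -0.0001]]
saddle frame: x 0.2 e 7.8 z 65.0
```

Emit:
{"method": "send_rows", "body": {"rows": [[[0.5, 0, 1, 0, 0, 0, 10], [1, 0, 3, 0, 0, 0, 10], [1, 0, 5, 0, 0, 0, 10], [1, 0, 7, 0, 0, 0, 10], [1, 0, 8.2, 0, 0, 0, 10], [1, 0, 8.2, 0, 0, 0, 10], [1, 0, 8.2, 0, 0, 0, 10], [1.5, 0, 8.2, 0, 0, 0, 10]]]}}

```text
clock: 12.4
position: [0.5233, -0.0288, 0.1239]
ee_rot: [1.044, 1.306, -1.044]
force: [-1.6, 4.5, 2.0]
width: 0.209
```

```bash
python3 st.py; python3 - <<'E'
from h import *
K,T,c=cal("wrist")
im,d=optics.get_image("wrist"); save("w6",im); np.savez("w6.npz",im=im,d=d,K=K,T=T)
E
python3 ends.py w6.npz
```

```text
t 12.4 p [523.3 -28.8 123.9] F [-1.6  4.5  2. ] Tq [1.09 0.44 0.01] w 19.3 dq 0.012
[[0.0002, 0.9755, 0.2199], [-0.0, 0.2199, -0.9755], [-1.0, 0.0002, 0.0001]]
saddle frame: x 0.4 e -0.4 z 63.9
255 [(34, 56, 161.7, 167.4, 182.9), (54, 20, 150.4, 155.7, 170.1), (121, 18, 112.4, 116.4, 127.2), (149, 20, 96.6, 100.0, 109.3), (213, 20, 60.3, 62.5, 68.3), (217, 16, 58.0, 60.1, 65.8), (308, 31, 6.5, 6.8, 7.5), (331, 24, -6.6, -6.7, -7.2), (443, 65, -70.0, -72.4, -78.9), (490, 33, -96.7, -100.0, -109.0), (598, 23, -157.9, -163.3, -178.2)]
275 [(39, 56, 161.7, 167.4, 182.9), (58, 19, 150.7, 156.0, 170.5), (124, 17, 112.7, 116.7, 127.5), (152, 19, 96.6, 100.0, 109.3), (203, 19, 67.2, 69.6, 76.1), (297, 19, 13.0, 13.5, 14.9), (305, 10, 8.4, 8.8, 9.7), (324, 11, -2.5, -2.6, -2.7), (336, 14, -9.5, -9.7, -10.5), (345, 30, -14.6, -15.1, -16.3), (441, 62, -70.0, -72.3, -78.8), (487, 33, -96.5, -99.8, -108.8), (508, 10, -108.6, -112.3, -122.4), (594, 22, -158.1, -163.6, -178.4), (620, 42, -173.1, -179.1, -195.4), (625, 43, -176.0, -182.1, -198.6)]
```

The holes are at 0.0 (top), 0.0 (second) and +2.3 (main), which the taper can draw in. I'm easing down in small steps and watching the force.

Emit:
{"method": "send_rows", "body": {"rows": [[[0.5, 0, 0, 0, 0, 0, 10], [1, 0, 0, 0, 0, 0, 10], [1.5, 0, 0, 0, 0, 0, 10], [2, 0, 0, 0, 0, 0, 10], [2.5, 0, 0, 0, 0, 0, 10], [3, 0, 0, 0, 0, 0, 10], [3, 0, 0, 0, 0, 0, 10], [3, 0, 0, 0, 0, 0, 10]]]}}

```text
clock: 13.25
position: [0.5231, -0.0285, 0.1208]
ee_rot: [1.044, 1.306, -1.044]
force: [-2.7, 5.8, 2.1]
width: 0.212
```

```bash
python3 st.py
```

```text
t 13.25 p [523.1 -28.5 120.8] F [-2.7  5.8  2.1] Tq [1.43 0.52 0.06] w 19.5 dq 0.002
[[-0.0, 0.9754, 0.2203], [0.0003, 0.2203, -0.9754], [-1.0, 0.0, -0.0003]]
saddle frame: x 0.3 e -0.1 z 60.8
```

Emit:
{"method": "send_rows", "body": {"rows": [[[0.5, 0, 0, 0, 0, 0, 10], [1, 0, 0, 0, 0, 0, 10], [1.5, 0, 0, 0, 0, 0, 10], [2, 0, 0, 0, 0, 0, 10], [2.5, 0, 0, 0, 0, 0, 10], [3, 0, 0, 0, 0, 0, 10], [3.5, 0, 0, 0, 0, 0, 10], [3.5, 0, 0, 0, 0, 0, 10]]]}}

```text
clock: 14.05
position: [0.5231, -0.0285, 0.1171]
ee_rot: [1.044, 1.306, -1.044]
force: [-0.2, 4.9, -0.7]
width: 0.21
```

```bash
python3 st.py; python3 - <<'E'
from h import *
K,T,c=cal("wrist")
im,d=optics.get_image("wrist"); save("w7",im); np.savez("w7.npz",im=im,d=d,K=K,T=T)
cv2.imwrite("pics/w7c.png",cv2.resize(im[190:350,210:430,::-1],(800,582),interpolation=cv2.INTER_CUBIC))
E
python3 ends.py w7.npz
```

```text
t 14.05 p [523.1 -28.5 117.1] F [-0.2  4.9 -0.7] Tq [1.37 0.4  0.  ] w 19.3 dq 0.001
[[-0.0001, 0.9755, 0.2202], [0.0003, 0.2202, -0.9755], [-1.0, -0.0001, -0.0003]]
saddle frame: x 0.3 e -0.1 z 57.1
260 [(29, 55, 160.0, 165.9, 181.7), (49, 18, 149.0, 154.5, 169.2), (118, 24, 111.1, 115.1, 126.2), (147, 20, 95.1, 98.6, 108.1), (210, 23, 60.5, 62.7, 68.8), (214, 11, 58.3, 60.4, 66.3), (310, 29, 5.5, 5.7, 6.4), (334, 35, -7.7, -7.9, -8.6), (449, 62, -70.9, -73.4, -80.3), (497, 34, -97.3, -100.8, -110.2), (520, 12, -109.9, -113.9, -124.5), (609, 24, -158.9, -164.6, -180.0)]
280 [(34, 53, 160.0, 165.9, 181.7), (54, 17, 148.8, 154.3, 169.0), (121, 25, 111.4, 115.4, 126.5), (149, 19, 95.7, 99.2, 108.7), (197, 41, 68.9, 71.4, 78.3), (295, 89, 14.1, 14.6, 16.1), (300, 99, 11.3, 11.7, 13.0), (311, 39, 5.1, 5.4, 6.0), (335, 39, -8.3, -8.5, -9.2), (343, 103, -12.8, -13.2, -14.3), (348, 65, -15.6, -16.1, -17.5), (447, 62, -70.9, -73.4, -80.3), (494, 34, -97.2, -100.7, -110.1), (603, 23, -158.1, -163.8, -179.2), (622, 28, -168.7, -174.8, -191.2), (627, 33, -171.5, -177.7, -194.4)]
```

View pics/w7c.png

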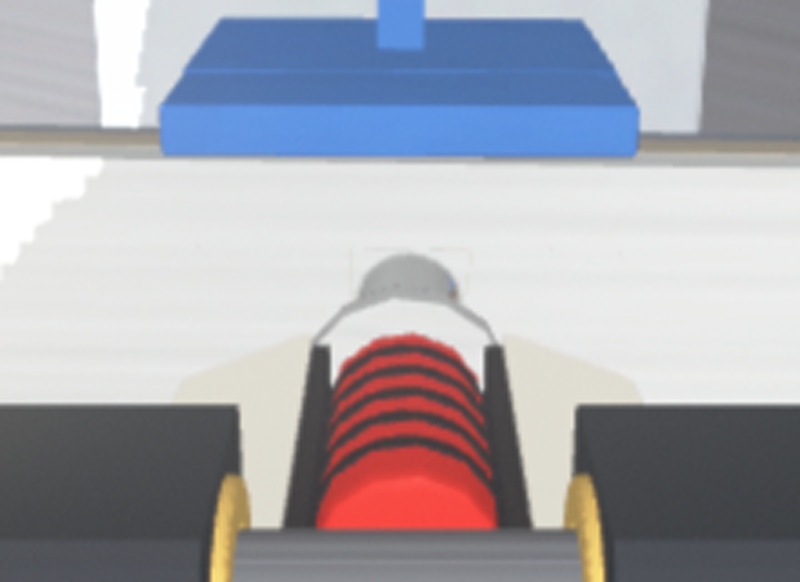

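The tip is 5 mm into the bore with almost no axial force. Continuing down.

Emit:
{"method": "send_rows", "body": {"rows": [[[1, 0, 0, 0, 0, 0, 10], [2, 0, 0, 0, 0, 0, 10], [3, 0, 0, 0, 0, 0, 10], [4, 0, 0, 0, 0, 0, 10], [5, 0, 0, 0, 0, 0, 10], [6, 0, 0, 0, 0, 0, 10], [7, 0, 0, 0, 0, 0, 10], [8, 0, 0, 0, 0, 0, 10]]]}}

```text
clock: 14.9
position: [0.5231, -0.0284, 0.1092]
ee_rot: [1.044, 1.306, -1.044]
force: [-1.4, 5.4, 1.7]
width: 0.209
```

```bash
python3 st.py
```

```text
t 14.9 p [523.1 -28.4 109.2] F [-1.4  5.4  1.7] Tq [ 1.44  0.52 -0.02] w 19.2 dq 0.022
[[-0.0, 0.9754, 0.2203], [0.0004, 0.2203, -0.9754], [-1.0, 0.0001, -0.0004]]
saddle frame: x 0.4 e 0.0 z 49.2
```

Emit:
{"method": "send_rows", "body": {"rows": [[[1, 0, -0.3, 0, 0, 0, 10], [2, 0, -0.6, 0, 0, 0, 10], [3.5, 0, -0.6, 0, 0, 0, 10], [5, 0, -0.6, 0, 0, 0, 10], [6.5, 0, -0.6, 0, 0, 0, 10], [8, 0, -0.6, 0, 0, 0, 10], [9.5, 0, -0.6, 0, 0, 0, 10], [11, 0, -0.6, 0, 0, 0, 10]]]}}

```text
clock: 15.7
position: [0.523, -0.0283, 0.0981]
ee_rot: [1.044, 1.306, -1.044]
force: [-1.5, 5.1, 1.5]
width: 0.214
```

```bash
python3 st.py
```

```text
t 15.7 p [523.  -28.3  98.1] F [-1.5  5.1  1.5] Tq [ 1.17  0.4  -0.01] w 19.7 dq 0.034
[[-0.0001, 0.9755, 0.2199], [-0.0, 0.2199, -0.9755], [-1.0, -0.0001, -0.0]]
saddle frame: x 0.2 e 0.2 z 38.1
```

Emit:
{"method": "send_rows", "body": {"rows": [[[1, 0, -0.3, 0, 0, 0, 10], [2, 0, -0.5, 0, 0, 0, 10], [3, 0, -0.5, 0, 0, 0, 10], [4, 0, -0.5, 0, 0, 0, 10], [5, 0, -0.5, 0, 0, 0, 10], [6, 0, -0.5, 0, 0, 0, 10], [6.5, 0, -0.5, 0, 0, 0, 10], [7, 0, -0.5, 0, 0, 0, 10]]]}}

```text
clock: 16.5
position: [0.523, -0.028, 0.0912]
ee_rot: [1.044, 1.306, -1.045]
force: [-0.3, 1.8, -0.0]
width: 0.209
```

```bash
python3 st.py; python3 - <<'E'
from h import *
K,T,c=cal("wrist")
im,d=optics.get_image("wrist"); save("w8",im); np.savez("w8.npz",im=im,d=d,K=K,T=T)
cv2.imwrite("pics/w8c.png",cv2.resize(im[190:350,210:430,::-1],(800,582),interpolation=cv2.INTER_CUBIC))
E
python3 ends.py w8.npz
```

```text
t 16.5 p [523.  -28.   91.2] F [-0.3  1.8 -0. ] Tq [ 0.5   0.15 -0.01] w 19.2 dq 0.012
[[0.0, 0.9755, 0.2198], [-0.0003, 0.2198, -0.9755], [-1.0, -0.0, 0.0003]]
saddle frame: x 0.3 e 0.4 z 31.2
280 [(18, 18, 146.6, 152.7, 169.4), (94, 17, 109.8, 114.4, 127.0), (125, 19, 94.8, 98.8, 109.6), (196, 24, 60.4, 63.0, 69.9), (295, 92, 12.5, 13.1, 14.6), (300, 101, 10.1, 10.6, 11.8), (311, 45, 4.8, 5.0, 5.6), (335, 43, -6.8, -7.1, -7.8), (343, 95, -10.7, -11.1, -12.3), (348, 70, -13.1, -13.7, -15.1), (467, 62, -70.8, -73.7, -81.6), (521, 30, -96.9, -100.9, -111.8), (545, 11, -108.6, -113.1, -125.3)]
300 [(29, 52, 143.8, 149.8, 166.2), (97, 26, 110.3, 114.9, 127.5), (128, 20, 95.0, 99.0, 109.9), (164, 67, 77.3, 80.6, 89.4), (185, 16, 67.0, 69.8, 77.5), (275, 164, 22.7, 23.6, 26.3), (292, 178, 14.3, 14.9, 16.6), (302, 23, 9.4, 9.8, 10.9), (311, 10, 4.9, 5.2, 5.8), (339, 18, -8.9, -9.2, -10.1), (343, 19, -10.8, -11.3, -12.4), (351, 182, -14.8, -15.4, -16.9), (368, 169, -23.1, -24.1, -26.6), (465, 13, -70.9, -73.9, -81.8), (480, 54, -78.3, -81.6, -90.3), (517, 34, -96.5, -100.5, -111.4), (541, 11, -108.4, -112.9, -125.1), (614, 29, -144.3, -150.3, -166.6)]
```

View pics/w8c.png

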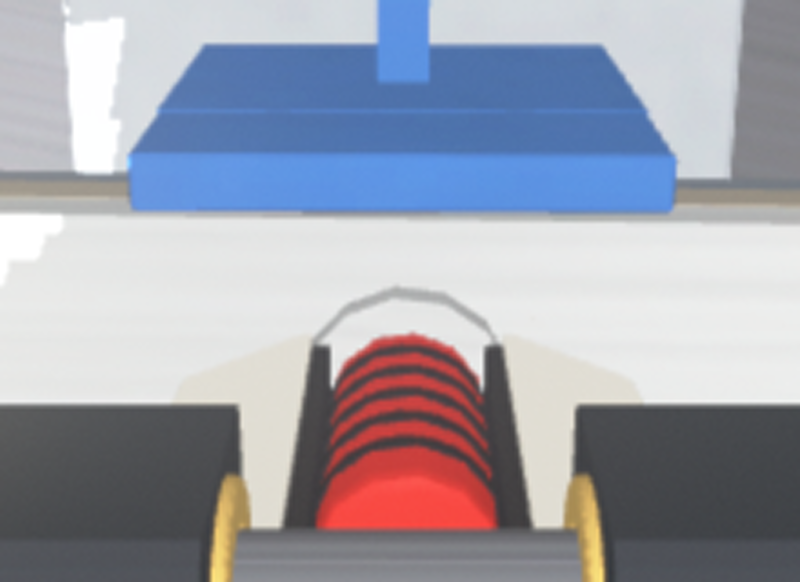

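Emit:
{"method": "send_rows", "body": {"rows": [[[0.3, 0, -0.3, 0, 0, 0, 10], [0.6, 0, -0.3, 0, 0, 0, 10], [0.9, 0, -0.3, 0, 0, 0, 10], [1.2, 0, -0.3, 0, 0, 0, 10], [1.5, 0, -0.3, 0, 0, 0, 10], [1.5, 0, -0.3, 0, 0, 0, 10], [1.5, 0, -0.3, 0, 0, 0, 10], [1.5, 0, -0.3, 0, 0, 0, 10]]]}}

```text
clock: 17.35
position: [0.523, -0.0278, 0.09]
ee_rot: [1.044, 1.305, -1.045]
force: [-0.8, -1.4, 5.1]
width: 0.212
```

```bash
python3 st.py
```

```text
t 17.35 p [523.  -27.8  90. ] F [-0.8 -1.4  5.1] Tq [-0.3   0.27  0.02] w 19.5 dq 0.002
[[0.0004, 0.9756, 0.2196], [-0.0004, 0.2196, -0.9756], [-1.0, 0.0003, 0.0005]]
saddle frame: x 0.4 e 0.6 z 30.0
```

The collar is seated, shown by a 5–6 N axial reaction at exactly the expected height. Releasing and retreating upward.

Emit:
{"method": "send_rows", "body": {"rows": [[[0, 0, 0, 0, 0, 0, 25], [0, 0, 0, 0, 0, 0, 35], [0, 0, 0, 0, 0, 0, 45], [0, 0, 0, 0, 0, 0, 50], [-5, 0, 0, 0, 0, 0, 50], [-20, 0, 0, 0, 0, 0, 50], [-45, 0, 0, 0, 0, 0, 50], [-75, 0, 0, 0, 0, 0, 50]]]}}

```text
clock: 18.15
position: [0.5221, -0.0274, 0.1651]
ee_rot: [1.044, 1.308, -1.045]
force: [1.6, 0.3, 0.6]
width: 0.498
```

Emit:
{"method": "send_rows", "body": {"rows": [[[-15, -15, 0, 0, 0, 0, 60], [-25, -35, 0, 0, 0, 0, 60], [-35, -50, 0, 0, 0, 0, 60], [-35, -55, 0, 0, 0, 0, 60], [-35, -55, 0, 0, 0, 0, 60], [-35, -55, 0, 0, 0, 0, 60], [-35, -55, 0, 0, 0, 0, 60], [-35, -55, 0, 0, 0, 0, 60]]]}}

```text
clock: 18.95
position: [0.4695, -0.0394, 0.1993]
ee_rot: [1.044, 1.307, -1.044]
force: [-0.2, 0.0, -1.4]
width: 0.598
```

```bash
python3 st.py; python3 - <<'E'
from h import *
K,T,c=cal("wrist")
im,d=optics.get_image("wrist"); save("w9",im); np.savez("w9.npz",im=im,d=d,K=K,T=T)
hs=cv2.cvtColor(im,cv2.COLOR_RGB2HSV)
m=cv2.inRange(hs,(0,130,100),(8,255,255))|cv2.inRange(hs,(172,130,100),(180,255,255)); m[290:]=0
k,l,st,ce=cv2.connectedComponentsWithStats(m)
for i in range(1,k):
    if st[i,4]>100: 
        dd=d[(l==i)&(d>0)]; print(ce[i],st[i],atdepth(K,T,*ce[i],np.percentile(dd,15)))
im2,d2=optics.get_image("scene"); save("scene1",im2)
E
python3 ends.py w9.npz
```

```text
t 18.95 p [469.5 -39.4 199.3] F [-0.2  0.  -1.4] Tq [-0.01 -0.03  0.03] w 55.0 dq 0.002
[[-0.0007, 0.9754, 0.2203], [0.0003, 0.2203, -0.9754], [-1.0, -0.0006, -0.0004]]
saddle frame: x -54.4 e 1.5 z 139.3
[322.6305483  165.18276762] [308 150  31  32 766] [ 0.52381995 -0.0284841   0.12495142]
146 [(90, 52, 166.0, 170.3, 181.7), (108, 20, 153.2, 157.1, 167.6), (187, 25, 96.7, 99.1, 105.7), (225, 14, 69.5, 71.2, 76.0), (241, 21, 58.0, 59.5, 63.5), (311, 57, 8.0, 8.2, 8.7), (334, 48, -8.5, -8.7, -9.3), (421, 64, -70.7, -72.5, -77.4), (460, 33, -98.6, -101.1, -107.9), (552, 22, -164.4, -168.5, -179.9), (593, 51, -193.7, -198.6, -212.0), (625, 45, -216.5, -222.0, -237.0)]
166 [(30, 40, 212.3, 217.7, 232.3), (94, 51, 165.8, 170.0, 181.4), (111, 21, 153.4, 157.3, 167.9), (164, 21, 114.9, 117.8, 125.8), (189, 26, 96.8, 99.2, 105.9), (225, 32, 70.6, 72.4, 77.3), (307, 103, 11.1, 11.3, 12.1), (338, 106, -11.4, -11.7, -12.5), (420, 60, -71.0, -72.8, -77.7), (457, 31, -97.9, -100.3, -107.1), (548, 22, -163.9, -168.1, -179.4), (586, 50, -191.5, -196.4, -209.6), (608, 44, -207.5, -212.7, -227.1)]
```

View pics/w9.png

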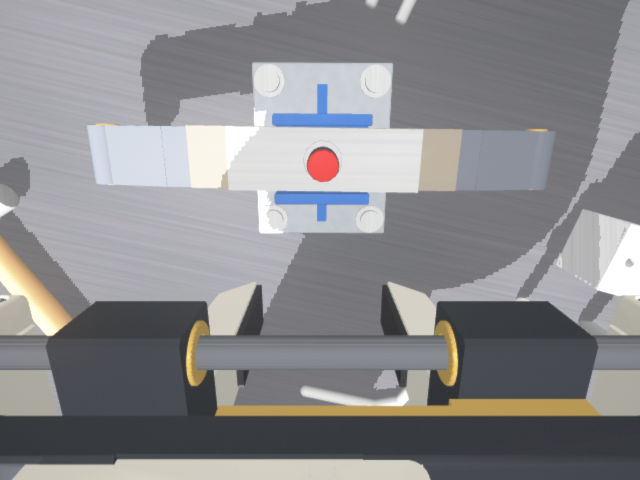

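View pics/scene1.png

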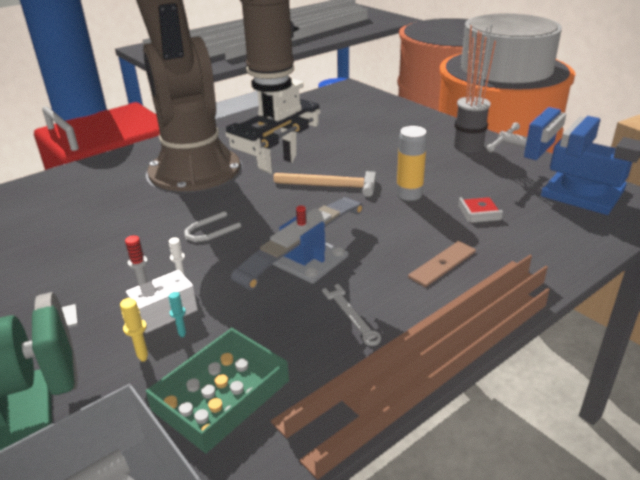

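```bash
python3 - <<'E'
from h import *
z=np.load("w9.npz"); im,d,K,T=z["im"],z["d"],z["K"],z["T"]
for p in [(.5228,-.0285),(.5238,-.0285)]:
    for h in (.124,.086): print(p,h,np.round(proj(K,T,(*p,h)),1))
cv2.imwrite("pics/w9c.png",cv2.resize(im[130:205,272:372,::-1],(800,600),interpolation=cv2.INTER_CUBIC))
# fit handle top disc (bright red)
hs=cv2.cvtColor(im,cv2.COLOR_RGB2HSV)
P=[atdepth(K,T,u,v,d[v,u]) for v in range(150,182) for u in range(300,345) if d[v,u]>0]
P=np.array(P); t=P[P[:,2]>.12]; print("top",len(t),t.mean(0)); c=P[(P[:,2]>.083)&(P[:,2]<.095)]; print("collar z",np.median(c[:,2]),len(c))
E
```

```text
(0.5228, -0.0285) 0.124 [322.3 166.7]
(0.5228, -0.0285) 0.086 [322.2 160.9]
(0.5238, -0.0285) 0.124 [322.6 165.1]
(0.5238, -0.0285) 0.086 [322.5 159.5]
top 797 [ 0.52346677 -0.02852502  0.12323235]
collar z 0.08540297312607503 162
```

View pics/w9c.png

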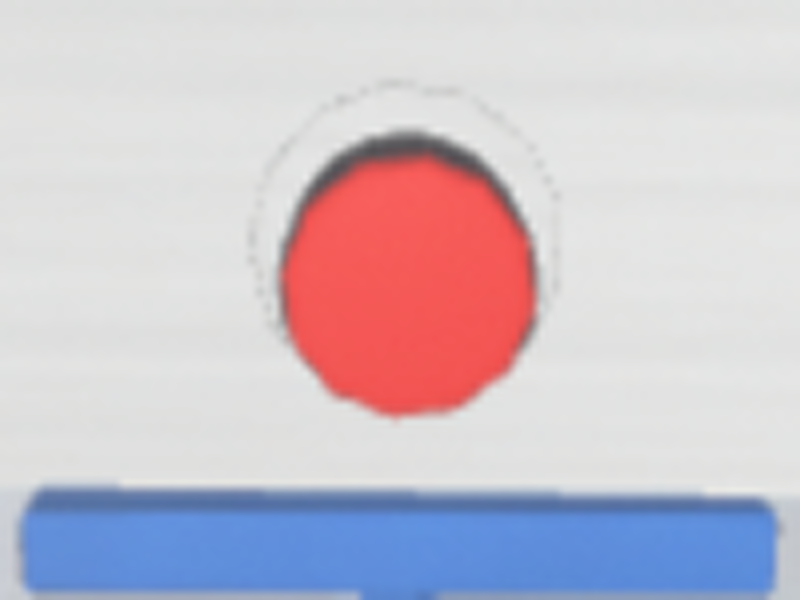

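```bash
python3 -c "
from cell import arm
print(arm.observe()['clock']); print(arm.sign_off())"
```

```text
19.05
the job is handed in; nothing more can be done
None
```

I handed the job in at 19.05 s of the 70 s allowed. The red-handled pin is home through all three leaves and released, though no verdict was reported.

**How it was done:** I measured the leaf offsets from their ends in the wrist camera: top −19 mm, second −8 mm and main +8 mm along the leaf direction. I took the small red pin from the stand's middle hole and lowered it into the top leaf's hole. I then used the pin to carry the leaves to the second hole, the main leaf's hole and the bore in turn. The measured forces stayed at about 6 N or below throughout.

**Last checks:**

| Check | Measured | Required |
|---|---|---|
| Pin position off the bore's axis | about 1 mm | below 3 mm |
| Top leaf's hole off the bore's axis | about 1 mm | below 3 mm |
| Collar top height | 85.4 mm | 86 mm expected when home |
| Handle top height | 123–125 mm | 124 mm expected when home |

- **Seating and tilt:** the arm felt a clear axial push of about 5 N as the collar seated. No tilt is visible in the enlarged crop.
- **Arm clear:** the gripper is open and well clear of everything.
- **Bystanders:** the spray can, spanner, spare leaf and magnetic square look unmoved in the final scene picture. I compared them by eye and did not measure them.
- **Small disagreement:** the pin's position came out 0.7 to 1 mm off depending on the method. That is within the 2 mm camera calibration.

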